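# Fit the pressure plate of a board test jig over its guide rod and press the nest home

## Robot

A 6-joint arm with a two-finger parallel gripper is mounted at the origin on the work surface. World frame = base frame: x ahead of the robot, y to its left, z up, the work surface at z = 0. Lengths are in m, angles in rad, forces in N, time in s.
With the tool pointing down it reaches from about 0.375 to 0.975 m from the base axis. Payload 3.8 kg.
Tool frame: the origin (TCP) lies midway between the tips of the shut fingers; the grasp point (between the pads) lies 19 mm behind it; z points along the fingers, y is the direction in which the jaws open and shut (so a half turn about z gives the same grasp; the last joint's range is limited). The gripper opens to 85 mm and grips with 20 to 120 N. Pads are 22 mm wide; open, the fingers measure 114 mm over their backs; the gripper's body (76 mm by 85 mm) begins 54 mm behind the grasp point. The pads swing forward as they close: fully open they stand 13 mm farther back than shut.
Start: joints at [-0.037, 0.264, 1.604, -0, 1.274, -0.037], TCP at [0.675, -0, 0.231] pointing down, gripper open.
Joint ranges: [-2.63, 2.63], [-0.94, 2.18], [0.31, 2.57], [-1.31, 4.45], [0, 2.66], [-2.55, 2.55]. Speed limits (rad/s): [2.57, 2.57, 3.14, 3.14, 3.14, 3.14].

## Interface

Orientations are given as a rotation vector (axis times angle).
In Python, from workcell import bot gives the robot as it stands. The module is installed in compiled form; this text tells all that it offers.
- The arm moves only by the tool move_arm, never from a script. Its argument "steps" is a list of rows, each a list of 5 numbers: the shift along the tool's x, y, z in mm, then the turn about the tool's z in degrees, then the opening in per cent of the stroke, from 0 (shut) to 100 (fully open). In form: [[tx, ty, tz, turn, claw], ...]. A call has 1 to 20 rows; each row is the pose to reach, as a shift and turn from the pose commanded when the call began, along the tool's axes at that moment; what a row does not reach only later rows make up. A row lasts 1/10 s, in which the tool goes at most 50 mm and 8.59 degrees, less where a joint would pass 70% of its speed; a pose out of reach is approached as far as the arm can. A call with a gripper value outside its range is refused whole. The fingers move at their own pace and stop on an object; "newtons" is the grip in N (left out, the last holds). Time passes only in rows, so rows that repeat a pose let the fingers close. It gives the time, the measured TCP pose, the force and the opening at its end, in the units of the state.
- bot.read_state(): the state, without advancing time (a new reading comes with each control period).
- bot.read_camera(name): name is "scene" or "side" or "wrist"; returns a dict with "pixels" (420x560x3 uint8, red, green, blue), "depth" (420x560 float32, m along the optical axis (not along the pixel's ray), 0 where there is no reading), "fovy" (degrees; the focal length in pixels is half the picture's height over the tangent of half this angle, whatever the lens; pixels are square), "cx", "cy" (the principal point, pixels), "k1" (the pictures are not rectified: a ray, as slopes to the right and down, at radius r is drawn at 1 + k1 r^2 times it, then the intrinsics apply), "xyz" and "attitude" of the camera in the world. Camera axes: x right, y up, looking along -z (the intrinsics and any distortion apply to the point x, -y, -z); pixel columns grow to the right and rows downward; lengths in m; the calibration is good to about 2 mm. A picture is of the moment at which its call begins.
- bot.finish_job(): hands the job in, once; it reports no verdict.
The state is a dict: "time": time; "q": joint angles; "joint_vel": joint speeds; "joint_torque": joint torques, N m; "tool_pos": TCP position; "tcp_rot": TCP orientation; "wrist_force": force on the tool from outside, world axes, zero at the start; "torque": the same for the moment, N m; "width": opening from 0.0 (shut) to 1.0 (fully open).
Only numpy, scipy, OpenCV 4.12 (cv2) and the standard library are available. Lean on these libraries where they do the work, as an engineer would, in place of code of your own. Each camera call takes 0.05 s, during which the arm holds its last target.

## Task

Pick up the aluminium pressure plate by its upright rib and lower it, kept square, over the tall guide rod of the board test jig, with the notch in its far end straddling the short dowel; the rod stands a few millimetres off its marked place, so feel for it and let the plate follow it. Then press the plate down gently but firmly until the stiff black nest under it is fully home, and let go, leaving the plate lying flat. Do not drop or force the plate (the jig is delicate: well under 30 N), and leave the other things on the table where they are.

Things in the scene. Friction and masses are not known exactly. Their poses are not given: they have to be found in the camera images.
- jig: The test jig, fixed: a grey base block 190 x 90 x 30 mm (x = -35 to 155 mm in its frame) with a tall guide rod, a short dowel and between them a black nest. Origin at the rod's nominal place, at table height; x points from there to the dowel, z up. The steel rod's foot is clamped in an oversize hole, so the upright rod really stands up to 7 mm off the origin in x and in y, unmeasured; it does not give.
- rod_top (a point): Nominal place of the rod's tip, 150 mm above the jig's origin: the real tip is at this height but up to 7 mm off in the jig's x and in its y. The rod is 12 mm in diameter up to 146 mm above the table, and chamfered from there to 7 mm at the flat tip.
- dowel_tip (a point): The tip of the short dowel, on its axis, 128 mm from the jig's origin along its x, 80 mm above the table. The dowel is 7 mm in diameter and tapers to 2.4 mm over its top 7 mm.
- nest (a joint): How far the black nest (58 x 46 mm, holding a small green circuit board, its centre 78 mm from the origin along the jig's x) has been pressed down, in m: 0 = up, its rim 62 mm above the table; 0.012 = fully home on a hard stop, its rim 50 mm above the table. It starts 0 to 4 mm down. It slides stiffly, takes about 9 N to move, has no spring, and stays where it is left.
- plate: The pressure plate, loose, flat on the table: bare aluminium, 166 x 50 x 8 mm, about 0.28 kg. Origin on its bore's axis, at the underside; x points along the plate to the notched end, z up. Bore 14 mm in diameter, 26 mm long, through the plate and a round boss 25 mm across that stands 18 mm above it. Fully home on the jig, its underside is 50 mm above the table.
- rib (a point): Top centre of the plate's black upright gripping rib, at x = 78 mm on the plate (over the nest when fitted), 50 mm above the underside. The rib is 44 mm long along x, 12 mm thick in y, and stands 42 mm above the plate's upper face.
- notch (a point): Middle of the open notch in the plate's far end, at x = 128 mm, y = 0, level with the underside. The notch is 10 mm wide in y and runs from x = 115 mm to the end at 141 mm.
- tray: Bystander: open square white plastic tray 60 x 60 x 16 mm beside the jig; origin at the centre of its underside.
- cover: Bystander: white plastic square cover 56 x 56 x 12 mm beside the plate; origin at the centre of its underside.
- screwdriver: Bystander: screwdriver with a black handle, 160 mm long, on the robot's side of the jig.
- spacer: Bystander: loose aluminium ring 32 mm across, 14 mm high, beyond the plate; origin at the centre of its underside.

How it is judged:
By the outcome, as a careful person would: the job done as asked, in the order asked, and still so for the second after the job is handed in, with the robot touching nothing.
It also fails if it takes over 72 s, if anything falls off the work surface, if the arm or the gripper's body presses on something with over 40 N, if the wrist force passes 120 N, or if a joint passes its speed limit or range.

## Working session

There is one attempt and no reset: what is moved stays moved. The work goes in short steps, Python scripts to look and compute and a tool call to move; the robot and the scene stay as the last step left them, time stands still between calls to the robot, and variables do not carry over. Pictures are saved under pics/ and viewed, and the job is handed in when it is done.

Besides the shell and the picture viewer there is one more tool, called in YAML: its name, and indented under it one key for each argument. move_arm: Moves the arm, as the interface text tells. Its arguments: {"type":"object","properties":{"steps":{"type":"array","items":{"type":"array","items":{"type":"number"}}},"newtons":{"type":"number"}},"required":["steps"]}

```bash
mkdir -p pics; cat > h.py <<'E'
import numpy as np, cv2, pickle
from workcell import bot
from scipy.spatial.transform import Rotation as R
def Rm(c):
    a=np.array(c["attitude"],float)
    if a.shape==(3,3): return a
    return R.from_rotvec(a).as_matrix() if a.size==3 else R.from_quat(a).as_matrix()
def K(c):
    f=210/np.tan(np.radians(c["fovy"])/2); return np.array([[f,0,c["cx"]],[0,f,c["cy"]],[0,0,1]])
def ray(c,uv):
    uv=np.array(uv,float).reshape(-1,1,2)
    # distortion k1: exact radial
    p=cv2.undistortPoints(uv,K(c),np.array([c["k1"],0,0,0,0.]),).reshape(-1,2)
    d=np.c_[p[:,0],-p[:,1],-np.ones(len(p))]
    return d@Rm(c).T
def onz(c,uv,z):
    d=ray(c,uv); o=np.array(c["xyz"]); return o+d*((z-o[2])/d[:,2])[:,None]
def proj(c,P):
    p=(np.atleast_2d(P)-np.array(c["xyz"]))@Rm(c); x=p[:,0]/-p[:,2]; y=-p[:,1]/-p[:,2]
    r2=x*x+y*y; s=1+c["k1"]*r2; k=K(c)
    return np.c_[k[0,0]*x*s+k[0,2],k[1,1]*y*s+k[1,2]]
def cloud(c):
    v,u=np.mgrid[0:420,0:560]; d=ray(c,np.c_[u.ravel(),v.ravel()])
    P=np.array(c["xyz"])+d*c["depth"].ravel()[:,None]; P[c["depth"].ravel()==0]=np.nan
    return P.reshape(420,560,3)
def snap(name,tag):
    c=bot.read_camera(name); cv2.imwrite(f"pics/{tag}.png",c["pixels"][:,:,::-1]); pickle.dump(c,open(f"{tag}.pkl","wb")); return c
def load(t): return pickle.load(open(f"{t}.pkl","rb"))
E
python3 - <<'E'
from h import *
print(bot.read_state())
for n in("scene","side","wrist"):
    c=snap(n,n+"0"); print(n,c["xyz"],c["attitude"],c["fovy"],c["cx"],c["cy"],c["k1"],(c["depth"]==0).mean())
E
```

```text
{'time': 0.0, 'q': array([-3.69284810e-02,  2.64779740e-01,  1.60539979e+00, -1.66441029e-06,
        1.27368991e+00, -3.68802040e-02]), 'joint_vel': array([ 0.00025158, -0.00040215,  0.00126079,  0.00015579,  0.00021852,
       -0.00064264]), 'joint_torque': array([ 6.10465631e-04, -5.15121067e+01, -3.67308676e+01, -4.07824507e-05,
        1.31324201e-02,  1.46811578e-05]), 'tool_pos': array([6.74258695e-01, 5.76002601e-06, 2.29930185e-01]), 'tcp_rot': array([-2.220315  , -2.2202089 ,  0.00243439]), 'wrist_force': array([ 0.17822887,  0.65746062, -0.80036109]), 'torque': array([-0.00387309,  0.00676982, -0.01866694]), 'width': 1.0013031169534288}
scene [0.88897522 0.61404073 0.79838005] [0.26545942 1.06463581 2.4209247 ] 45.182935657597355 278.3050963239735 207.74194435523816 -0.02432105946028143 0.004187925170068027
side [0.38075096 0.68918348 0.71423096] [ 0.14047851 -1.27043799 -2.69376632] 54.56366432030538 276.9299106478703 211.60952404026688 -0.0718107115795537 0.0041156462585034016
wrist [0.67446786 0.06657286 0.37209333] [-0.26757961  0.00181039  0.00076077] 66.41594718678178 280.2514274645211 207.4411887891685 -0.034847110657254474 0.004013605442176871
```

View pics/scene0.png

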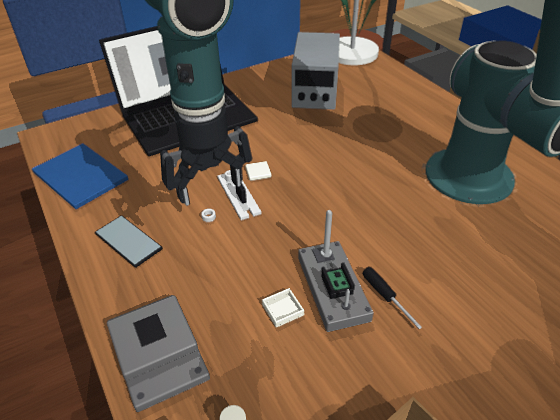

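View pics/side0.png

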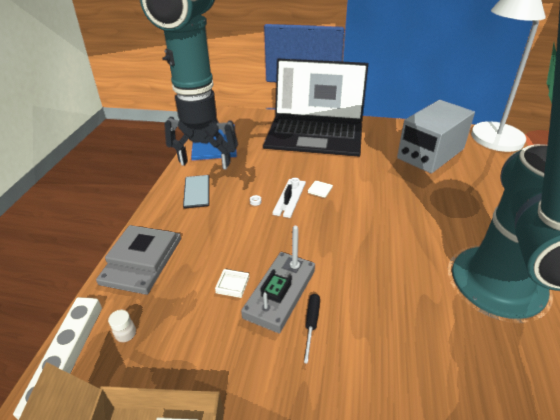

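View pics/wrist0.png

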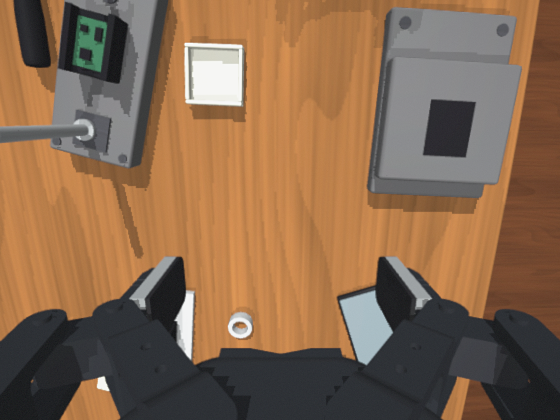

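```bash
python3 - <<'E'
from h import *
a=load("scene0")["pixels"]; b=load("side0")["pixels"]
A=cv2.resize(a[155:225,200:280],None,fx=5,fy=5,interpolation=2); B=cv2.resize(b[165:235,240:340],None,fx=4,fy=4,interpolation=2)
C=cv2.resize(a[200:330,280:390],None,fx=3,fy=3,interpolation=2); D=cv2.resize(b[220:330,230:330],None,fx=3,fy=3,interpolation=2)
def put(*x):
    h=max(i.shape[0] for i in x); return np.hstack([np.pad(i,((0,h-i.shape[0]),(0,0),(0,0))) for i in x])
cv2.imwrite("pics/cr1.png",put(A,B)[:,:,::-1]);cv2.imwrite("pics/cr2.png",put(C,D)[:,:,::-1])
for n in("scene0","side0","wrist0"):
    c=load(n);P=cloud(c);z=P[...,2]
    print(n,"table z med",np.nanmedian(z[(abs(z)<.02)]))
    ok=(P[...,0]>.4)&(P[...,0]<.9)&(P[...,1]>-.3)&(P[...,1]<.4)
    for lo,hi in((.025,.035),(.12,.16),(.045,.056)):
        m=ok&(z>lo)&(z<hi); n_,l,s,ce=cv2.connectedComponentsWithStats(m.astype(np.uint8))
        for i in range(1,n_):
            if s[i,4]>8: print(lo,s[i],np.nanmean(P[l==i],0).round(4),np.nanmin(P[l==i],0).round(3),np.nanmax(P[l==i],0).round(3))
E
```

```text
scene0 table z med 0.00037664304683743266
0.025 [225 170   6   6  18] [ 0.5274 -0.2881  0.0267] [ 0.518 -0.298  0.025] [ 0.533 -0.276  0.029]
0.025 [236 187  11  12  30] [ 0.5346 -0.1961  0.0301] [ 0.528 -0.224  0.025] [ 0.539 -0.184  0.034]
0.025 [ 299  241   75   84 2645] [0.5    0.1292 0.0302] [0.424 0.019 0.025] [0.561 0.222 0.035]
0.025 [366 267  21  22  85] [0.4158 0.1549 0.0262] [0.409 0.126 0.025] [0.423 0.187 0.028]
0.025 [131 345  67  33 211] [0.8419 0.123  0.0302] [0.781 0.118 0.025] [0.9   0.127 0.035]
0.12 [326 210   6  15  83] [0.4721 0.0606 0.1374] [0.466 0.054 0.12 ] [0.476 0.066 0.152]
0.045 [238 182   8  10  42] [ 0.5319 -0.1958  0.0499] [ 0.525 -0.212  0.047] [ 0.538 -0.185  0.053]
0.045 [324 246   6   5  21] [0.4716 0.0612 0.0507] [0.465 0.056 0.046] [0.476 0.064 0.055]
0.045 [321 264  34  31 482] [0.4984 0.1396 0.0498] [0.473 0.102 0.045] [0.527 0.171 0.056]
0.045 [345 298   4   6  16] [0.5124 0.186  0.0508] [0.509 0.183 0.045] [0.515 0.188 0.056]
0.045 [156 300  11   8  29] [0.8052 0.0164 0.0457] [0.797 0.008 0.045] [0.814 0.026 0.047]
0.045 [171 301   5   5   9
[... 4394 characters left out ...]
81 0.0304] [0.775 0.008 0.025] [0.782 0.125 0.035]
0.025 [169 329   5  10  33] [ 0.5376 -0.1906  0.0293] [ 0.536 -0.201  0.025] [ 0.539 -0.187  0.034]
0.12 [  0 126  29  17 424] [0.4742 0.0579 0.1333] [0.47  0.052 0.12 ] [0.477 0.064 0.147]
0.045 [  65    4   43   75 2269] [0.4924 0.138  0.0492] [0.472 0.106 0.045] [0.514 0.169 0.056]
0.045 [107  16  15  67 398] [0.5195 0.1311 0.0506] [0.511 0.102 0.045] [0.527 0.159 0.056]
0.045 [ 72 124  13  12  81] [0.474  0.0583 0.0502] [0.471 0.053 0.045] [0.476 0.064 0.056]
0.045 [430 136   6   9  17] [0.8271 0.0474 0.0454] [0.824 0.044 0.045] [0.83  0.051 0.046]
0.045 [458 148   7   7  13] [0.8576 0.0373 0.0454] [0.855 0.034 0.045] [0.861 0.04  0.046]
```

View pics/cr1.png

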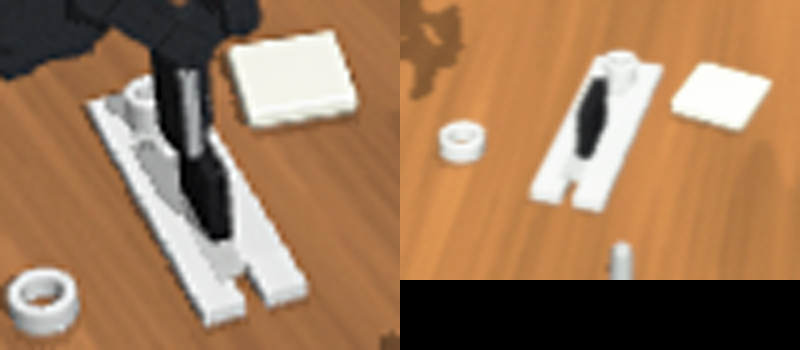

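View pics/cr2.png

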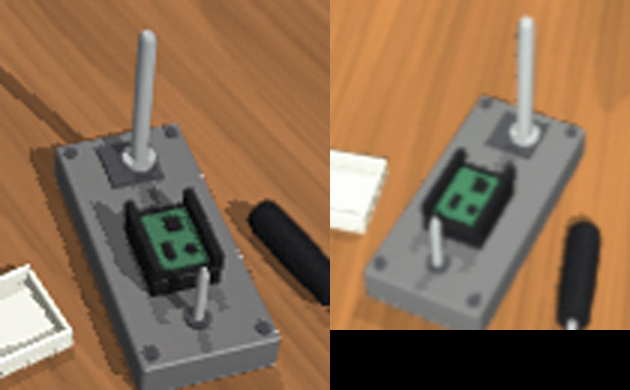

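```bash
cat > m1.py <<'E'
from h import *
import sys
def rect(P,m):
    X=(P[m][:,:2]*1000).astype(np.float32); 
    return cv2.minAreaRect(X)
def big(m):
    n,l,s,_=cv2.connectedComponentsWithStats(m.astype(np.uint8)); i=1+np.argmax(s[1:,4]); return l==i
if __name__=="__main__":
  for n in("scene0","side0"):
    c=load(n);P=cloud(c);x,y,z=P[...,0],P[...,1],P[...,2]
    px=c["pixels"].astype(int); 
    br=(px.min(2)>130)
    m=big(br&(abs(x-.53)<.06)&(y>-.32)&(y<-.1)&(z<.03))
    # top face edges
    ct=max(cv2.findContours(m.astype(np.uint8),0,1)[0],key=cv2.contourArea).reshape(-1,2)
    W=onz(c,ct,.008)[:,:2]*1000
    r=cv2.minAreaRect(W.astype(np.float32)); print(n,"plate",r, cv2.boxPoints(r).round(1).tolist())
    m=big((z>.027)&(z<.033)&(x>.4)&(x<.6)&(y>0)&(y<.24)); 
    r=rect(P,m); print(n,"jig",r,cv2.boxPoints(r).round(1).tolist())
    # rib top, rod
    m=(px.max(2)<60)&(abs(x-.53)<.03)&(y>-.26)&(y<-.15)&(z>.046)&(z<.055); q=P[m]; print("rib",q.mean(0),q.min(0),q.max(0))
E
python3 m1.py
```

```text
scene0 plate ((527.9783935546875, -229.34552001953125), (182.0923614501953, 52.3432731628418), 83.58195495605469) [[491.79998779296875, -316.8999938964844], [543.7999877929688, -322.70001220703125], [564.2000122070312, -141.8000030517578], [512.0999755859375, -135.89999389648438]]
scene0 jig ((493.13275146484375, 118.57368469238281), (192.96702575683594, 91.26166534423828), 74.56200408935547) [[423.5, 37.70000076293945], [511.3999938964844, 13.399999618530273], [562.7999877929688, 199.39999389648438], [474.79998779296875, 223.6999969482422]]
rib [ 0.53380062 -0.19386999  0.04978536] [ 0.52877756 -0.20483777  0.04651493] [ 0.53835513 -0.18648243  0.05285287]
side0 plate ((527.1149291992188, -228.88621520996094), (185.57237243652344, 53.58232116699219), 83.34261322021484) [[489.70001220703125, -317.8999938964844], [543.0, -324.20001220703125], [564.5, -139.8000030517578], [511.29998779296875, -133.60000610351562]]
side0 jig ((493.5233459472656, 119.9246597290039), (191.20623779296875, 90.18799591064453), 74.51573944091797) [[424.5, 39.79999923706055], [511.5, 15.800000190734863], [562.5, 200.0], [475.6000061035156, 224.10000610351562]]
rib [ 0.52851894 -0.20242765  0.04954198] [ 0.52430147 -0.21945869  0.04637498] [ 0.53332768 -0.18522022  0.05215903]
```

move_arm:
  steps:
    - [-40, -28, 5, 2, 100]
    - [-80, -56, 20, 4, 100]
    - [-120, -84, 40, 6, 100]
    - [-160, -112, 60, 6.5, 100]
    - [-190, -135, 78, 6.5, 100]
    - [-205, -144, 80, 6.5, 100]
    - [-205, -144, 80, 6.5, 100]
    - [-205, -144, 80, 6.5, 100]
    - [-205, -144, 80, 6.5, 100]

```text
time: 1.05
tool_pos: [0.5321, -0.2044, 0.1519]
tcp_rot: [2.342, 2.092, 0.002]
wrist_force: [0.6, 0.2, 1.0]
width: 0.999
```

```bash
python3 - <<'E'
from h import *
s=bot.read_state();print(s["time"],s["tool_pos"],s["tcp_rot"],s["wrist_force"])
c=snap("wrist","w1");print(c["xyz"],c["attitude"])
E
```

```text
1.05 [ 0.53207776 -0.20443829  0.15193339] [2.34238565e+00 2.09206831e+00 1.55224268e-03] [0.57667938 0.21493122 0.96015706]
[ 0.53922295 -0.13829281  0.29396187] [-0.26741161  0.01341661 -0.11176234]
```

View pics/w1.png

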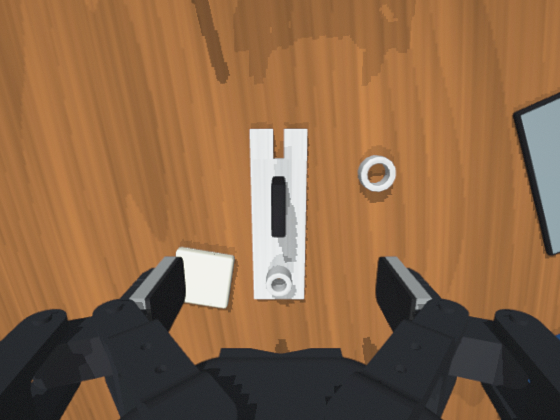

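```bash
cat > m2.py <<'E'
from h import *
from m1 import big
c=load("w1");P=cloud(c);z=P[...,2];px=c["pixels"].astype(int)
roi=np.zeros((420,560),bool);roi[110:310,240:320]=1
m=big(roi&(px.min(2)>120)&(px.max(2)-px.min(2)<40)|roi&(z>.004)&(z<.012))
rows=np.arange(140,250)
L=[];Rr=[]
for r in rows:
    q=np.where(m[r])[0]; 
    if len(q): L.append((q.min()-.5,r));Rr.append((q.max()+.5,r))
L=onz(c,L,.008)[:,:2]*1000;Rr=onz(c,Rr,.008)[:,:2]*1000
for n,e in(("L",L),("R",Rr)):
    v=cv2.fitLine(e.astype(np.float32),cv2.DIST_HUBER,0,.01,.01).ravel();print(n,"yaw",np.degrees(np.arctan2(v[1],v[0])),v)
rb=roi&(px.max(2)<70);rb=big(rb)
ys,xs=np.where(rb);print("rib px",xs.min(),xs.max(),ys.min(),ys.max(),"z",np.nanmedian(z[rb]))
ct=cv2.findContours(rb.astype(np.uint8),0,1)[0][0]
print("rib on z50",cv2.minAreaRect((onz(c,ct.reshape(-1,2),.05)[:,:2]*1000).astype(np.float32)))
t=rb&(z>.047);q=P[t];print("rib top mean",q.mean(0), cv2.minAreaRect((q[:,:2]*1000).astype(np.float32)))
tm=np.where(m[:,260])[0];print("far/near edges col260", onz(c,[(260,tm.min()-.5),(260,tm.max()+.5)],.008)*1000)
print("Lmean",L.mean(0),"R",Rr.mean(0), "table z",np.nanmedian(z[100:200,100:200]))
E
python3 m2.py
```

```text
L yaw 83.780304 [ 1.0834101e-01  9.9411380e-01  5.0538101e+02 -2.0181509e+02]
R yaw 83.729866 [ 1.09216146e-01  9.94018018e-01  5.55527771e+02 -2.06216080e+02]
rib px 272 284 177 236 z 0.04921898655535614
rib on z50 ((530.3469848632812, -204.44076538085938), (48.206939697265625, 9.692790985107422), 83.53813934326172)
rib top mean [ 0.53005374 -0.20724593  0.04931674] ((529.9373168945312, -207.63555908203125), (43.023983001708984, 9.744034767150879), 83.65573120117188)
far/near edges col260 [[ 521.39434808 -143.71121197    8.        ]
 [ 500.03920014 -308.29640081    8.        ]]
Lmean [ 505.38100253 -201.81509167] R [ 555.38717222 -207.47042319] table z -0.0006114825628966425
```

move_arm:
  steps:
    - [-3.6, -1.7, 20, 0, 45]
    - [-3.6, -1.7, 50, 0, 45]
    - [-3.6, -1.7, 75, 0, 45]
    - [-3.6, -1.7, 90, 0, 45]
    - [-3.6, -1.7, 90, 0, 45]
    - [-3.6, -1.7, 90, 0, 45]
  newtons: 80

```text
time: 1.7
tool_pos: [0.5297, -0.2081, 0.0618]
tcp_rot: [2.342, 2.093, 0.0]
wrist_force: [0.8, 0.3, -0.5]
width: 0.45
```

```bash
python3 - <<'E'
from h import *
s=bot.read_state();print(s["time"],s["tool_pos"],s["tcp_rot"],s["wrist_force"])
c=snap("wrist","w2")
E
```

```text
1.7 [ 0.52970205 -0.20814455  0.06184935] [2.34242793e+00 2.09260420e+00 3.85409021e-04] [ 0.82021211  0.31084347 -0.50896481]
```

View pics/w2.png

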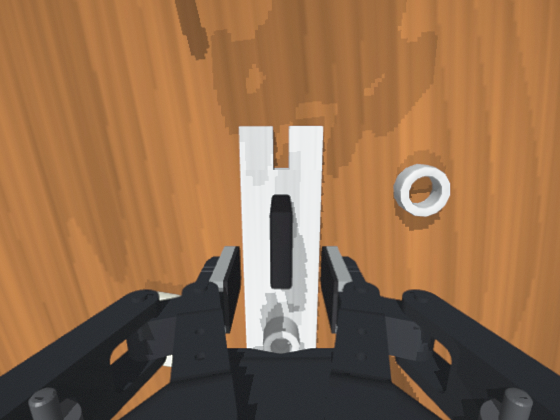

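move_arm:
  steps:
    - [0, 0, 20, 0, 45]
    - [0, 0, 38, 0, 45]
    - [0, 0, 47, 0, 45]
    - [0, 0, 47, 0, 45]
    - [0, 0, 47, 0, 30]
    - [0, 0, 47, 0, 15]
    - [0, 0, 47, 0, 0]
    - [0, 0, 47, 0, 0]
    - [0, 0, 47, 0, 0]
    - [0, 0, 47, 0, 0]
    - [0, 0, 47, 0, 0]
  newtons: 80

```text
time: 2.85
tool_pos: [0.5302, -0.2089, 0.0158]
tcp_rot: [2.342, 2.09, 0.002]
wrist_force: [-0.5, 0.4, 4.7]
width: 0.131
```

```bash
python3 - <<'E'
from h import *
s=bot.read_state();print(s["time"],s["tool_pos"],s["tcp_rot"],s["wrist_force"],s["width"],s["torque"])
E
```

```text
2.85 [ 0.53015954 -0.20894087  0.01579044] [2.34207519e+00 2.09027528e+00 1.69371506e-03] [-0.5454894   0.38531255  4.65379764] 0.13107551560561512 [0.06536941 0.1935191  0.00090467]
```

move_arm:
  steps:
    - [0, 0, -5, 0, 0]
    - [0, 0, -20, 0, 0]
    - [0, 0, -50, 0, 0]
    - [0, 0, -85, 0, 0]
    - [0, 0, -120, 0, 0]
    - [0, 0, -155, 0, 0]
    - [0, 0, -180, 0, 0]
    - [0, 0, -190, 0, 0]
    - [0, 0, -190, 0, 0]
    - [0, 0, -190, 0, 0]
    - [0, 0, -190, 0, 0]

```text
time: 3.95
tool_pos: [0.5274, -0.2077, 0.2018]
tcp_rot: [-2.341, -2.089, 0.003]
wrist_force: [-0.4, -0.3, -3.7]
width: 0.13
```

```bash
python3 - <<'E'
from h import *
s=bot.read_state();print(s["time"],s["tool_pos"],s["tcp_rot"],s["wrist_force"],s["width"],s["torque"])
for n in("wrist","scene","side"): snap(n,n+"3")
a=load("scene3")["pixels"];b=load("side3")["pixels"]
cv2.imwrite("pics/c3.png",cv2.resize(np.hstack([a[50:250,100:320],b[50:250,170:390]]),None,fx=1.8,fy=1.8)[:,:,::-1])
E
```

```text
3.95 [ 0.52742085 -0.20772867  0.20180426] [-2.34088687 -2.08928195  0.0027917 ] [-0.3667654  -0.28421933 -3.68955017] 0.129745939001232 [ 0.0477317  -0.02363838 -0.02807253]
```

View pics/c3.png

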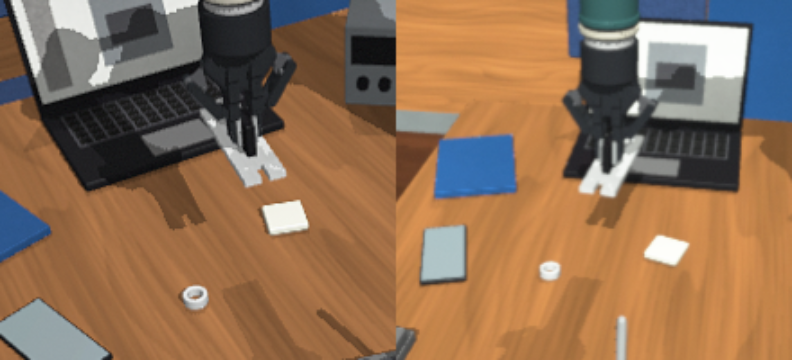

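View pics/wrist3.png

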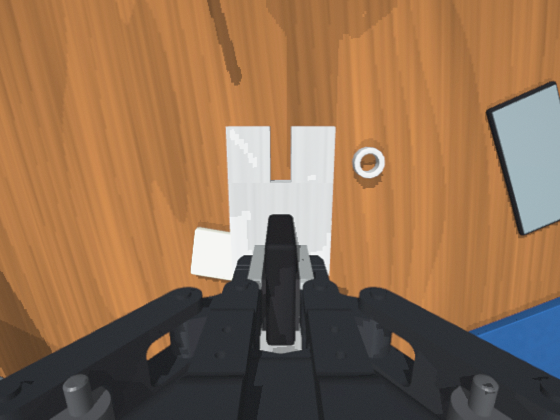

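```bash
cat > m3.py <<'E'
from h import *
from m1 import big
u=np.array([np.cos(np.radians(74.5)),np.sin(np.radians(74.5))]);n=np.array([-u[1],u[0]])
def rodrays(t,ctr=(.472,.06),zr=(.07,.14),axis=1):
    c=load(t);P=cloud(c)
    d=np.hypot(P[...,0]-ctr[0],P[...,1]-ctr[1]); m=big((d<.02)&(P[...,2]>zr[0])&(P[...,2]<zr[1]))
    px=c["pixels"].astype(int); out=[]
    ys,xs=np.where(m)
    vert=np.ptp(ys)>np.ptp(xs)
    k=ys if vert else xs; o=xs if vert else ys
    for v in np.unique(k)[1:-1]:
        q=o[k==v]; mid=(q.min()+q.max())/2; out.append((mid,v) if vert else (v,mid))
    d=ray(c,out); h=d[:,:2]; nn=np.c_[-h[:,1],h[:,0]];nn/=np.linalg.norm(nn,axis=1)[:,None]
    o2=np.array(c["xyz"])[:2]
    return nn.mean(0)/np.linalg.norm(nn.mean(0)), np.mean(nn@o2), len(out),c
def solve(ts,**k):
    A=[];b=[]
    for t in ts:
        nn,bb,cnt,c=rodrays(t,**k);A.append(nn);b.append(bb)
    A=np.array(A);b=np.array(b);x,*_=np.linalg.lstsq(A,b,rcond=None);print(ts,"xy",x*1000,"res mm",(A@x-b)*1000); return x
if __name__=="__main__":
    for ts in(["scene0","side0"],["scene3","side3"],["scene0","side0","wrist0"]):
        x=solve(ts);O=np.array([.4933,.1192])-.06*u; print("offset jig",(x-O)@u*1000,(x-O)@n*1000)
    for ts in(["scene0","side0"],["scene0","side0","wrist0"]):
      try: x=solve(ts,ctr=(.512,.186),zr=(.04,.075)); print("dowel along",(x-O)@u*1000,(x-O)@n*1000)
      except Exception as e: print(e)
    c=load("wrist3");P=cloud(c);px=c["pixels"].astype(int);z=P[...,2]
    m=big((z>.17)&(z<.22)&(px.min(2)>110)&(np.arange(420)[:,None]<245)&(px.max(2)-px.min(2)<40))
    q=P[m];A=np.c_[q[:,:2]-q[:,:2].mean(0),np.ones(len(q))];s,*_=np.linalg.lstsq(A,q[:,2],rcond=None);print("plate top slope",s, len(q))
    print(cv2.minAreaRect((q[:,:2]*1000).astype(np.float32)),"far edge")
    L=[];Rr=[]
    for r in range(130,180):
        k=np.where(m[r])[0];L.append((k.min()-.5,r));Rr.append((k.max()+.5,r))
    L=onz(c,L,s[2])[:,:2]*1000;Rr=onz(c,Rr,s[2])[:,:2]*1000
    for e in(L,Rr):
        v=cv2.fitLine(e.astype(np.float32),2,0,.01,.01).ravel();print(np.degrees(np.arctan2(v[1],v[0])),e.mean(0))
    fe=onz(c,[(245,np.where(m[:,245])[0].min()-.5),(315,np.where(m[:,315])[0].min()-.5)],s[2])*1000;print(fe)
E
python3 m3.py
```

```text
['scene0', 'side0'] xy [470.75102784  58.80368431] res mm [-5.55111512e-14  0.00000000e+00]
offset jig -4.225679762242186 5.58866294014481
['scene3', 'side3'] xy [470.87791612  58.9067203 ] res mm [-5.55111512e-14 -5.55111512e-14]
offset jig -4.092481726960484 5.493924691318013
['scene0', 'side0', 'wrist0'] xy [470.61018365  58.1074519 ] res mm [ 0.30638961 -0.23783462 -0.21815288]
offset jig -4.9342294902161 5.5383246679588325
['scene0', 'side0'] xy [511.53425208 185.70930693] res mm [-5.55111512e-14 -2.22044605e-13]
dowel along 128.96328549288452 0.20275858586559398
attempt to get argmax of an empty sequence
plate top slope [-0.00438153  0.00052284  0.19350786] 10454
((531.3125610351562, -173.19984436035156), (58.12417984008789, 50.3607177734375), 83.54822540283203) far edge
83.72688 [ 508.21667406 -154.41352299]
83.9192 [ 557.86817619 -160.02557187]
[[ 518.57110612 -142.30167183  193.50786443]
 [ 550.25172962 -145.89391946  193.50786443]]
```

move_arm:
  steps:
    - [8, -2, 0, 0.5, 0]
    - [24, -5, 0, 1, 0]
    - [48, -10, 0, 2, 0]
    - [78, -17, 0, 3, 0]
    - [110, -24, 0, 4, 0]
    - [142, -31, 0, 5, 0]
    - [174, -37, 0, 6, 0]
    - [206, -44, 0, 7, 0]
    - [238, -51, 0, 8, 0]
    - [268, -58, 0, 9, 0]
    - [294, -63, 0, 10, 0]
    - [314, -67, 0, 11, 0]
    - [326, -70, 0, 11.6, 0]
    - [332, -71.3, 0, 11.6, 0]
    - [333.3, -71.6, 0, 11.6, 0]
    - [333.3, -71.6, 0, 11.6, 0]
    - [333.3, -71.6, 0, 11.6, 0]
    - [333.3, -71.6, 0, 11.6, 0]

```text
time: 5.9
tool_pos: [0.4956, 0.1302, 0.2043]
tcp_rot: [2.544, 1.843, -0.0]
wrist_force: [-0.9, -0.6, -3.2]
width: 0.126
```

```bash
python3 - <<'E'
from h import *
s=bot.read_state();print(s["time"],s["tool_pos"],s["tcp_rot"],s["wrist_force"],s["width"],s["torque"])
r=s["tcp_rot"];print("yaw",np.degrees(2*np.arctan2(r[1],r[0]))%180)
for n in("wrist","scene","side"): snap(n,n+"4")
a=load("scene4")["pixels"];b=load("side4")["pixels"]
cv2.imwrite("pics/c4.png",cv2.resize(np.hstack([a[140:340,270:420],b[150:350,220:370]]),None,fx=2.6,fy=2.6,interpolation=2)[:,:,::-1])
E
```

```text
5.9 [0.49560301 0.13022156 0.2042612 ] [ 2.54399307e+00  1.84305197e+00 -1.77118344e-04] [-0.89029154 -0.64184359 -3.22649469] 0.12561571294757093 [ 0.01458893 -0.02762716  0.00483596]
yaw 71.84456151688708
```

View pics/c4.png

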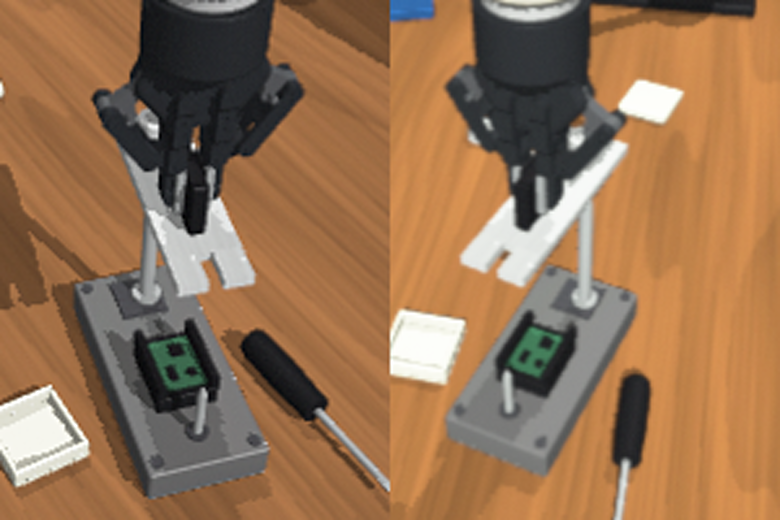

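View pics/wrist4.png

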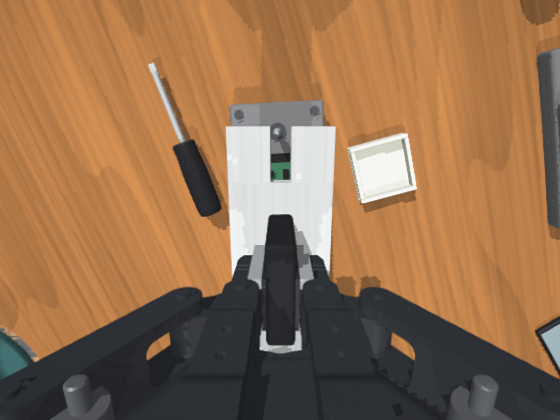

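```bash
python3 - <<'E'
from h import *
s=bot.read_state();print(s["tool_pos"],s["wrist_force"]);s=bot.read_state();print(s["tool_pos"])
c=load("wrist4")
im=cv2.resize(c["pixels"][90:200,220:340],None,fx=5,fy=5,interpolation=2)
a=load("scene4")["pixels"][170:260,300:390];b=load("side4")["pixels"][160:250,220:330]
cv2.imwrite("pics/w4c.png",im[:,:,::-1]);cv2.imwrite("pics/s4c.png",np.hstack([cv2.resize(a,None,fx=4,fy=4,interpolation=2),cv2.resize(b,None,fx=4,fy=4,interpolation=2)])[:,:,::-1])
print("dowel tip pred px",proj(c,[.5115,.1854,.08]), "rod pred scene tip",proj(load("scene4"),[.4706,.0583,.15]))
E
```

```text
[0.49558781 0.13044034 0.20429398] [-0.12046683  0.00380618 -2.2821859 ]
[0.49558781 0.13044034 0.20429398]
dowel tip pred px [[277.69543396 131.35205572]] rod pred scene tip [[328.86446553 211.22142298]]
```

View pics/w4c.png

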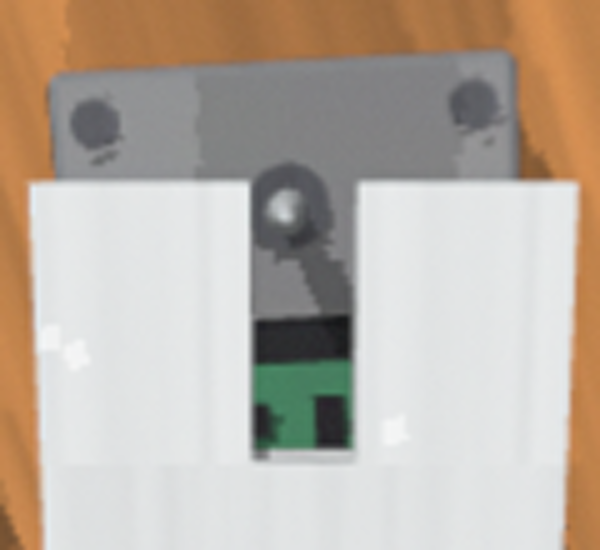

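View pics/s4c.png

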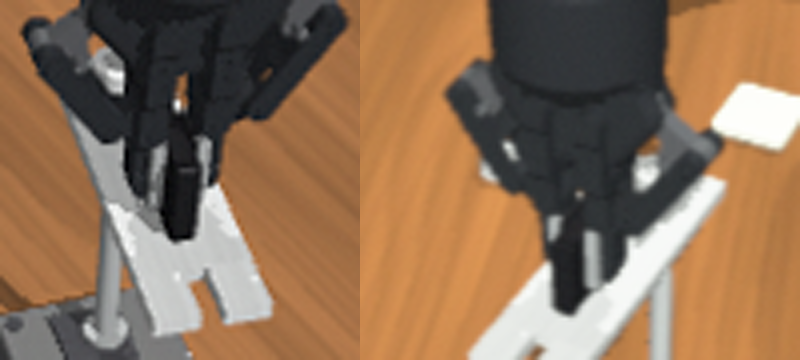

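move_arm:
  steps:
    - [0.4, -1, 5, 0, 0]
    - [0.8, -1.8, 15, 0, 0]
    - [0.8, -1.8, 25, 0, 0]
    - [0.8, -1.8, 32, 0, 0]
    - [0.8, -1.8, 35, 0, 0]
    - [0.8, -1.8, 35, 0, 0]
    - [0.8, -1.8, 35, 0, 0]
    - [0.8, -1.8, 35, 0, 0]

```text
time: 6.85
tool_pos: [0.4945, 0.1323, 0.1698]
tcp_rot: [2.543, 1.844, 0.001]
wrist_force: [0.7, 0.4, -2.9]
width: 0.13
```

```bash
cat > st.py <<'E'
from h import *
s=bot.read_state();p=s["tool_pos"]*1000;r=s["tcp_rot"];yaw=2*np.arctan2(r[1],r[0])%np.pi
ux=np.array([np.cos(yaw),np.sin(yaw)]);uy=np.array([np.sin(yaw),-np.cos(yaw)])
f=s["wrist_force"];b=p[:2]-77*ux+.4*uy
print("t",round(s["time"],2),"tcp",p.round(1),"yaw",np.degrees(yaw).round(2),"under z",(p[2]-15.8).round(1),"bore",b.round(1),"err to est rod in tool x,y",((np.array([470.6,58.3])-b)@ux).round(2),((np.array([470.6,58.3])-b)@uy).round(2))
print("F world",f.round(1),"F tool x,y",(f[:2]@ux).round(1),(f[:2]@uy).round(1),"torque",s["torque"].round(2),"w",round(s["width"],3))
R_=R.from_rotvec(r).as_matrix();print("tool z",R_[:,2].round(4))
E
python3 st.py; python3 -c "
from h import *
snap('scene','s5');snap('side','d5')
a=load('s5')['pixels'][170:270,300:390];b=load('d5')['pixels'][170:270,230:330]
cv2.imwrite('pics/s5c.png',np.hstack([cv2.resize(a,None,fx=4,fy=4,interpolation=2),cv2.resize(b,None,fx=4,fy=4,interpolation=2)])[:,:,::-1])"
```

```text
t 6.85 tcp [494.5 132.3 169.8] yaw 71.9 under z 154.0 bore [470.9  59. ] err to est rod in tool x,y -0.77 -0.11
F world [ 0.7  0.4 -2.9] F tool x,y 0.6 0.6 torque [0.08 0.03 0.02] w 0.13
tool z [ 1.e-03  2.e-04 -1.e+00]
```

View pics/s5c.png

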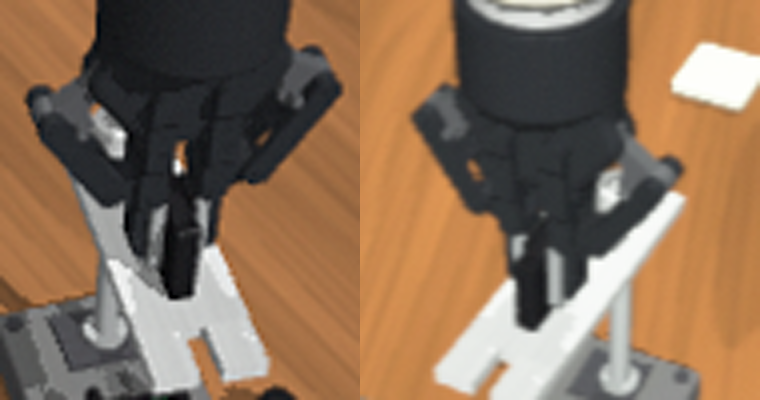

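Aligned to within about 1 mm by estimate. Going down onto the chamfer slowly, watching forces.

move_arm:
  steps:
    - [-0.4, 0, 2, 0, 0]
    - [-0.4, 0, 4, 0, 0]
    - [-0.4, 0, 6, 0, 0]
    - [-0.4, 0, 7, 0, 0]
    - [-0.4, 0, 7, 0, 0]

```text
time: 7.45
tool_pos: [0.4936, 0.1318, 0.1619]
tcp_rot: [-2.543, -1.844, 0.001]
wrist_force: [0.5, 0.1, -2.2]
width: 0.128
```

```bash
python3 st.py
```

```text
t 7.45 tcp [493.6 131.8 161.9] yaw 71.9 under z 146.1 bore [470.1  58.4] err to est rod in tool x,y 0.02 0.52
F world [ 0.5  0.1 -2.2] F tool x,y 0.3 0.4 torque [ 0.09 -0.01  0.01] w 0.128
tool z [-7.e-04 -1.e-04 -1.e+00]
```

move_arm:
  steps:
    - [0, 0.2, 1, 0, 0]
    - [0, 0.2, 2, 0, 0]
    - [0, 0.2, 3, 0, 0]
    - [0, 0.2, 4, 0, 0]
    - [0, 0.2, 4, 0, 0]

```text
time: 7.95
tool_pos: [0.494, 0.1317, 0.1581]
tcp_rot: [-2.543, -1.844, 0.0]
wrist_force: [0.5, 0.2, -3.9]
width: 0.126
```

```bash
python3 st.py
```

```text
t 7.95 tcp [494.  131.7 158.1] yaw 71.9 under z 142.3 bore [470.4  58.4] err to est rod in tool x,y -0.05 0.2
F world [ 0.5  0.2 -3.9] F tool x,y 0.4 0.4 torque [ 0.02 -0.02 -0.02] w 0.126
tool z [-3.e-04 -1.e-04 -1.e+00]
```

move_arm:
  steps:
    - [0, 0, 2, 0, 0]
    - [0, 0, 4, 0, 0]
    - [0, 0, 6, 0, 0]
    - [0, 0, 8, 0, 0]
    - [0, 0, 10, 0, 0]
    - [0, 0, 10, 0, 0]

```text
time: 8.55
tool_pos: [0.4938, 0.1317, 0.1478]
tcp_rot: [-2.543, -1.844, 0.001]
wrist_force: [-0.7, -0.3, -2.7]
width: 0.129
```

```bash
python3 st.py
```

```text
t 8.55 tcp [493.8 131.7 147.8] yaw 71.9 under z 132.0 bore [470.3  58.4] err to est rod in tool x,y 0.03 0.35
F world [-0.7 -0.3 -2.7] F tool x,y -0.5 -0.5 torque [ 0.17 -0.04 -0.01] w 0.129
tool z [-8.e-04 -2.e-04 -1.e+00]
```

move_arm:
  steps:
    - [0, 0, 3, 0, 0]
    - [0, 0, 6, 0, 0]
    - [0, 0, 9, 0, 0]
    - [0, 0, 12, 0, 0]
    - [0, 0, 15, 0, 0]
    - [0, 0, 18, 0, 0]
    - [0, 0, 20, 0, 0]
    - [0, 0, 20, 0, 0]

```text
time: 9.35
tool_pos: [0.4938, 0.1317, 0.1278]
tcp_rot: [-2.543, -1.844, 0.001]
wrist_force: [-0.2, -0.1, -3.3]
width: 0.128
```

```bash
python3 st.py
```

```text
t 9.35 tcp [493.8 131.7 127.8] yaw 71.9 under z 112.0 bore [470.2  58.4] err to est rod in tool x,y 0.03 0.37
F world [-0.2 -0.1 -3.3] F tool x,y -0.2 -0.1 torque [ 0.05 -0.03 -0.01] w 0.128
tool z [-8.e-04 -2.e-04 -1.e+00]
```

move_arm:
  steps:
    - [0, 0, 3, 0, 0]
    - [0, 0, 6, 0, 0]
    - [0, 0, 9, 0, 0]
    - [0, 0, 12, 0, 0]
    - [0, 0, 15, 0, 0]
    - [0, 0, 18, 0, 0]
    - [0, 0, 22, 0, 0]
    - [0, 0, 24, 0, 0]
    - [0, 0, 24, 0, 0]
    - [0, 0, 24, 0, 0]

```text
time: 10.35
tool_pos: [0.4941, 0.1317, 0.1042]
tcp_rot: [-2.543, -1.844, 0.0]
wrist_force: [0.1, -0.4, -2.8]
width: 0.133
```

```bash
python3 st.py; python3 - <<'E'
from h import *
snap('scene','s6');snap('side','d6');c=snap('wrist','w6')
a=load('s6')['pixels'][190:320,290:390];b=load('d6')['pixels'][190:320,230:330]
cv2.imwrite('pics/s6c.png',np.hstack([cv2.resize(a,None,fx=4,fy=4,interpolation=2),cv2.resize(b,None,fx=4,fy=4,interpolation=2)])[:,:,::-1])
cv2.imwrite("pics/w6c.png",cv2.resize(c["pixels"][90:200,220:340],None,fx=5,fy=5,interpolation=2)[:,:,::-1])
E
```

```text
t 10.35 tcp [494.1 131.7 104.2] yaw 71.9 under z 88.4 bore [470.5  58.4] err to est rod in tool x,y -0.1 0.1
F world [ 0.1 -0.4 -2.8] F tool x,y -0.4 0.2 torque [ 0.04 -0.    0.01] w 0.133
tool z [-1.e-04 -1.e-04 -1.e+00]
```

View pics/s6c.png

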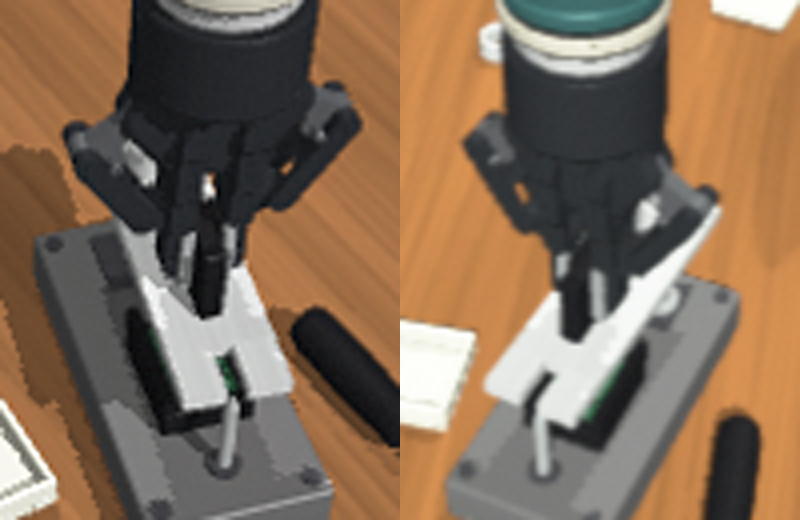

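View pics/w6c.png

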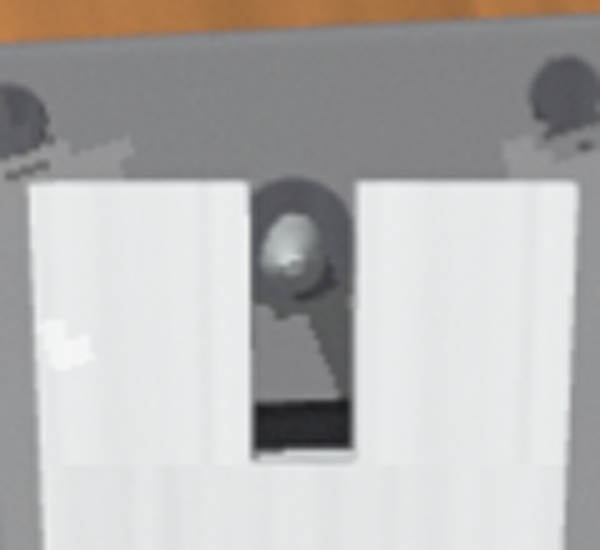

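move_arm:
  steps:
    - [0, -0.3, 0, -0.25, 0]
    - [0, -0.6, 0, -0.5, 0]
    - [0, -0.6, 2, -0.5, 0]
    - [0, -0.6, 4, -0.5, 0]
    - [0, -0.6, 4, -0.5, 0]

```text
time: 11.0
tool_pos: [0.4931, 0.1319, 0.0998]
tcp_rot: [-2.535, -1.855, 0.001]
wrist_force: [-0.2, -0.5, -3.7]
width: 0.13
```

```bash
python3 st.py; python3 - <<'E'
from h import *
c=snap('wrist','w7')
cv2.imwrite("pics/w7c.png",cv2.resize(c["pixels"][90:200,220:340],None,fx=5,fy=5,interpolation=2)[:,:,::-1])
E
```

```text
t 11.0 tcp [493.1 131.9  99.8] yaw 72.4 under z 84.0 bore [470.2  58.3] err to est rod in tool x,y 0.07 0.37
F world [-0.2 -0.5 -3.7] F tool x,y -0.5 -0.0 torque [0.05 0.05 0.  ] w 0.13
tool z [-9.e-04 -2.e-04 -1.e+00]
```

View pics/w7c.png

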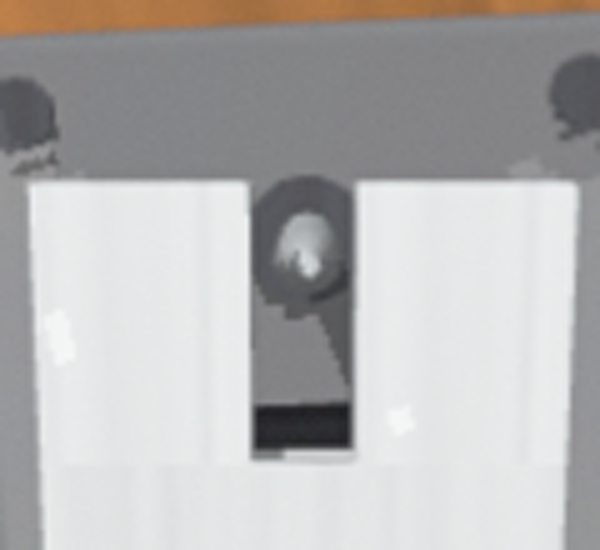

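move_arm:
  steps:
    - [0, 0.1, 2, 0, 0]
    - [0, 0.1, 4, 0, 0]
    - [0, 0.1, 6, 0, 0]
    - [0, 0.1, 8, 0, 0]
    - [0, 0.1, 10, 0, 0]
    - [0, 0.1, 12, 0, 0]
    - [0, 0.1, 14, 0, 0]
    - [0, 0.1, 16, 0, 0]
    - [0, 0.1, 18, 0, 0]
    - [0, 0.1, 19, 0, 0]
    - [0, 0.1, 19, 0, 0]

```text
time: 12.15
tool_pos: [0.4935, 0.1319, 0.0811]
tcp_rot: [-2.535, -1.855, 0.001]
wrist_force: [0.2, -0.3, -2.8]
width: 0.128
```

```bash
python3 st.py
```

```text
t 12.15 tcp [493.5 131.9  81.1] yaw 72.4 under z 65.3 bore [470.6  58.4] err to est rod in tool x,y -0.06 0.07
F world [ 0.2 -0.3 -2.8] F tool x,y -0.2 0.3 torque [-0.21  0.1  -0.08] w 0.128
tool z [-4.e-04 -1.e-04 -1.e+00]
```

move_arm:
  steps:
    - [0, 0, 1, 0, 0]
    - [0, 0, 2, 0, 0]
    - [0, 0, 3, 0, 0]
    - [0, 0, 4, 0, 0]
    - [0, 0, 5, 0, 0]
    - [0, 0, 6, 0, 0]
    - [0, 0, 6, 0, 0]

```text
time: 12.85
tool_pos: [0.4937, 0.1319, 0.0752]
tcp_rot: [2.535, 1.855, 0.0]
wrist_force: [-0.1, -0.8, -4.5]
width: 0.135
```

```bash
python3 st.py
```

```text
t 12.85 tcp [493.7 131.9  75.2] yaw 72.4 under z 59.4 bore [470.8  58.4] err to est rod in tool x,y -0.14 -0.13
F world [-0.1 -0.8 -4.5] F tool x,y -0.8 0.2 torque [-0.27  0.05  0.02] w 0.135
tool z [ 0.  0. -1.]
```

move_arm:
  steps:
    - [0, 0, 0.8, 0, 0]
    - [0, 0, 1.6, 0, 0]
    - [0, 0, 2.4, 0, 0]
    - [0, 0, 3.2, 0, 0]
    - [0, 0, 4, 0, 0]
    - [0, 0, 4, 0, 0]

```text
time: 13.45
tool_pos: [0.4937, 0.1319, 0.0721]
tcp_rot: [2.535, 1.855, 0.0]
wrist_force: [-3.3, -0.9, 4.6]
width: 0.128
```

```bash
python3 st.py
```

```text
t 13.45 tcp [493.7 131.9  72.1] yaw 72.4 under z 56.3 bore [470.8  58.4] err to est rod in tool x,y -0.2 -0.19
F world [-3.3 -0.9  4.6] F tool x,y -1.9 -2.9 torque [-0.18  0.56  0.07] w 0.128
tool z [ 2.e-04  0.e+00 -1.e+00]
```

move_arm:
  steps:
    - [-0.1, -0.4, 0, 0, 0]
    - [-0.1, -0.4, 0.8, 0, 0]
    - [-0.1, -0.4, 1.6, 0, 0]
    - [-0.1, -0.4, 2.4, 0, 0]
    - [-0.1, -0.4, 3, 0, 0]
    - [-0.1, -0.4, 3, 0, 0]

```text
time: 14.05
tool_pos: [0.4937, 0.132, 0.0688]
tcp_rot: [2.535, 1.855, 0.001]
wrist_force: [-2.3, -0.7, 4.5]
width: 0.13
```

```bash
python3 st.py
```

```text
t 14.05 tcp [493.7 132.   68.8] yaw 72.41 under z 53.0 bore [470.9  58.5] err to est rod in tool x,y -0.22 -0.19
F world [-2.3 -0.7  4.5] F tool x,y -1.3 -2.0 torque [-0.05  0.3  -0.01] w 0.13
tool z [ 1.1e-03  1.0e-04 -1.0e+00]
```

move_arm:
  steps:
    - [-0.1, -0.3, 0.5, 0, 0]
    - [-0.1, -0.3, 1, 0, 0]
    - [-0.1, -0.3, 1.5, 0, 0]
    - [-0.1, -0.3, 2, 0, 0]
    - [-0.1, -0.3, 2.5, 0, 0]
    - [-0.1, -0.3, 2.5, 0, 0]

```text
time: 14.65
tool_pos: [0.4937, 0.132, 0.0663]
tcp_rot: [2.534, 1.855, 0.002]
wrist_force: [-0.8, -0.6, 4.3]
width: 0.132
```

```bash
python3 st.py
```

```text
t 14.65 tcp [493.7 132.   66.3] yaw 72.4 under z 50.5 bore [470.8  58.4] err to est rod in tool x,y -0.21 -0.16
F world [-0.8 -0.6  4.3] F tool x,y -0.9 -0.6 torque [-0.01  0.15  0.01] w 0.132
tool z [ 1.7e-03  1.0e-04 -1.0e+00]
```

Lateral force is dropping; press on to the hard stop in small increments.

move_arm:
  steps:
    - [0, 0, 0.4, 0, 0]
    - [0, 0, 0.8, 0, 0]
    - [0, 0, 1.2, 0, 0]
    - [0, 0, 1.2, 0, 0]

```text
time: 15.05
tool_pos: [0.4937, 0.132, 0.0657]
tcp_rot: [2.534, 1.855, 0.002]
wrist_force: [-2.7, -2.4, 9.3]
width: 0.127
```

```bash
python3 st.py
```

```text
t 15.05 tcp [493.7 132.   65.7] yaw 72.4 under z 49.9 bore [470.8  58.5] err to est rod in tool x,y -0.22 -0.19
F world [-2.7 -2.4  9.3] F tool x,y -3.1 -1.8 torque [-0.31  0.52 -0.02] w 0.127
tool z [ 1.5e-03  1.0e-04 -1.0e+00]
```

move_arm:
  steps:
    - [-0.1, -0.1, 0.3, 0, 0]
    - [-0.1, -0.1, 0.5, 0, 0]
    - [-0.1, -0.1, 0.5, 0, 0]

```text
time: 15.35
tool_pos: [0.4937, 0.132, 0.0657]
tcp_rot: [2.534, 1.855, 0.002]
wrist_force: [-3.4, -0.8, 12.4]
width: 0.128
```

```bash
python3 st.py
```

```text
t 15.35 tcp [493.7 132.   65.7] yaw 72.4 under z 49.9 bore [470.8  58.5] err to est rod in tool x,y -0.23 -0.18
F world [-3.4 -0.8 12.4] F tool x,y -1.8 -3.0 torque [-0.31  0.71 -0.02] w 0.128
tool z [ 1.7e-03  2.0e-04 -1.0e+00]
```

move_arm:
  steps:
    - [0, -0.2, 0.3, 0, 0]
    - [0, -0.2, 0.4, 0, 0]
    - [0, -0.2, 0.4, 0, 0]

```text
time: 15.65
tool_pos: [0.4938, 0.132, 0.0657]
tcp_rot: [2.534, 1.855, 0.003]
wrist_force: [-3.5, -2.0, 14.0]
width: 0.129
```

```bash
python3 st.py;python3 - <<'E'
from h import *
for n in("scene","side","wrist"): snap(n,n+"8")
a=load('scene8')['pixels'][200:340,280:400];b=load('side8')['pixels'][210:340,220:330]
A=cv2.resize(a,(420,490),interpolation=2);B=cv2.resize(b,(380,449),interpolation=2);B=np.pad(B,((0,41),(0,0),(0,0)))
cv2.imwrite('pics/s8c.png',np.hstack([A,B])[:,:,::-1])
for n in("scene8","side8","wrist8"):
    c=load(n);P=cloud(c);px=c["pixels"].astype(int);z=P[...,2]
    m=(px.min(2)>110)&(abs(P[...,0]-.495)<.06)&(P[...,1]>.03)&(P[...,1]<.21)&(z>.052)&(z<.066)
    q=P[m];A=np.c_[q[:,:2]-[.4947,.1320],np.ones(len(q))]
    for _ in range(3):
        s,*_2=np.linalg.lstsq(A,q[:,2],rcond=None);e=abs(A@s-q[:,2])<.003;A=A[e];q=q[e]
    print(n,s,len(q))
E
```

```text
t 15.65 tcp [493.8 132.   65.7] yaw 72.41 under z 49.9 bore [470.9  58.5] err to est rod in tool x,y -0.25 -0.2
F world [-3.5 -2.  14. ] F tool x,y -3.0 -2.7 torque [-0.18  0.66  0.04] w 0.129
tool z [ 2.1e-03  1.0e-04 -1.0e+00]
scene8 [-0.00563513 -0.00961951  0.05828059] 740
side8 [ 0.00618354 -0.00429066  0.0583456 ] 631
wrist8 [3.11918893e-04 4.49340138e-05 5.73763963e-02] 11427
```

View pics/s8c.png

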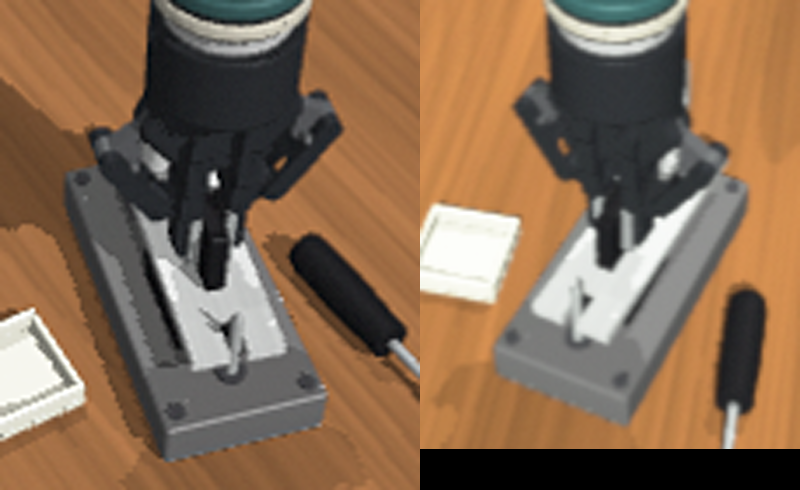

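View pics/wrist8.png

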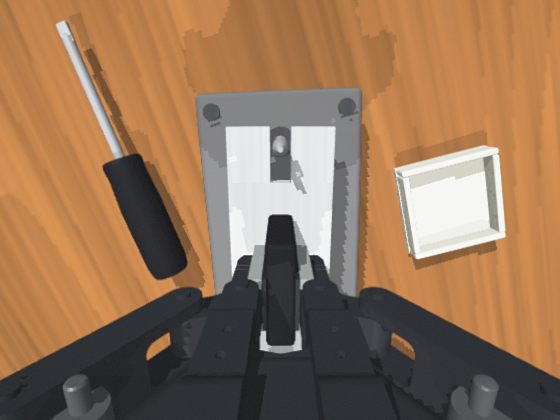

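move_arm:
  steps:
    - [0, 0, -0.7, 0, 0]
    - [0, 0, -1.4, 0, 0]
    - [0, 0, -1.6, 0, 0]

```text
time: 16.1
tool_pos: [0.4936, 0.132, 0.0657]
tcp_rot: [2.534, 1.855, 0.003]
wrist_force: [2.5, -1.0, 2.5]
width: 0.129
```

```bash
python3 st.py
```

```text
t 16.1 tcp [493.6 132.   65.7] yaw 72.4 under z 49.9 bore [470.7  58.5] err to est rod in tool x,y -0.22 -0.05
F world [ 2.5 -1.   2.5] F tool x,y -0.2 2.7 torque [-0.11 -0.24 -0.02] w 0.129
tool z [ 2.3e-03  3.0e-04 -1.0e+00]
```

move_arm:
  steps:
    - [0, 0.3, 0, 0, 0]
    - [0, 0.3, 0, 0, 8]
    - [0, 0.3, 0, 0, 16]
    - [0, 0.3, 0, 0, 24]
    - [0, 0.3, 0, 0, 32]
    - [0, 0.3, 0, 0, 40]
    - [0, 0.3, 0, 0, 45]
    - [0, 0.3, 0, 0, 45]

```text
time: 16.9
tool_pos: [0.4927, 0.1318, 0.0651]
tcp_rot: [-2.535, -1.855, 0.0]
wrist_force: [-0.1, 0.2, -1.3]
width: 0.452
```

```bash
python3 st.py
```

```text
t 16.9 tcp [492.7 131.8  65.1] yaw 72.4 under z 49.3 bore [469.8  58.3] err to est rod in tool x,y 0.24 0.74
F world [-0.1  0.2 -1.3] F tool x,y 0.2 -0.1 torque [-0.03 -0.01 -0.02] w 0.452
tool z [-3.e-04 -0.e+00 -1.e+00]
```

Free and clear of force. Retract straight up, then look.

move_arm:
  steps:
    - [0, 0.5, -8, 0, 45]
    - [0, 0.5, -25, 0, 45]
    - [0, 0.5, -50, 0, 45]
    - [0, 0.5, -80, 0, 45]
    - [0, 0.5, -115, 0, 45]
    - [0, 0.5, -145, 0, 45]
    - [0, 0.5, -160, 0, 45]
    - [0, 0.5, -160, 0, 45]
    - [0, 0.5, -160, 0, 45]

```text
time: 17.8
tool_pos: [0.4929, 0.1316, 0.2245]
tcp_rot: [-2.535, -1.855, 0.001]
wrist_force: [0.1, 0.9, -0.6]
width: 0.453
```

```bash
python3 st.py; python3 - <<'E'
from h import *
for n in("scene","side","wrist"): snap(n,n+"9")
for n in("scene9","side9","wrist9"):
    c=load(n);P=cloud(c);px=c["pixels"].astype(int);z=P[...,2]
    m=(px.min(2)>110)&(abs(P[...,0]-.495)<.06)&(P[...,1]>.03)&(P[...,1]<.21)&(z>.052)&(z<.066)
    q=P[m];A=np.c_[q[:,:2]-[.4947,.1320],np.ones(len(q))]
    for _ in range(3):
        s,*_2=np.linalg.lstsq(A,q[:,2],rcond=None);e=abs(A@s-q[:,2])<.003;A=A[e];q=q[e]
    print(n,s,len(q))
a=load('scene9')['pixels'][200:340,270:400];b=load('side9')['pixels'][210:340,220:330]
A=cv2.resize(a,(420,452),interpolation=2);B=cv2.resize(b,(380,449),interpolation=2);B=np.pad(B,((0,3),(0,0),(0,0)))
cv2.imwrite('pics/s9c.png',np.hstack([A,B])[:,:,::-1])
E
```

```text
t 17.8 tcp [492.9 131.6 224.5] yaw 72.4 under z 208.7 bore [469.9  58. ] err to est rod in tool x,y 0.44 0.55
F world [ 0.1  0.9 -0.6] F tool x,y 0.9 -0.2 torque [-0.04 -0.03 -0.06] w 0.453
tool z [-9.e-04 -2.e-04 -1.e+00]
scene9 [-0.00034795  0.00212464  0.05813923] 1215
side9 [ 0.00665664 -0.00101719  0.05847055] 970
wrist9 [0.00197616 0.00305943 0.05747414] 6433
```

View pics/s9c.png

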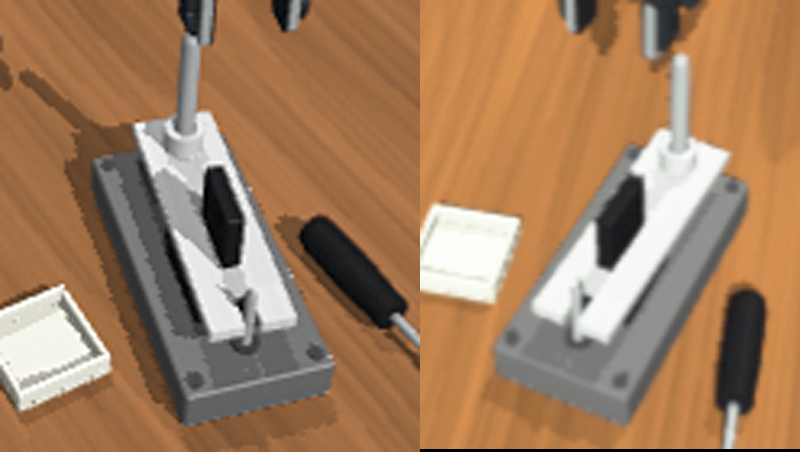

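View pics/wrist9.png

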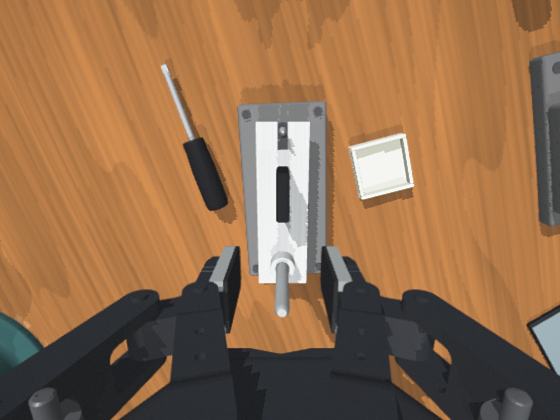

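View pics/scene9.png

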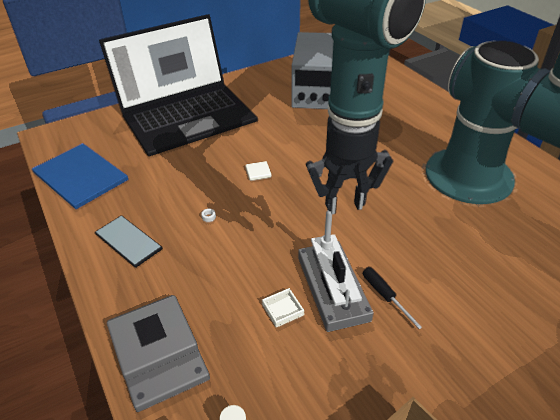

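```bash
python3 -c "
from workcell import bot
print(bot.finish_job())"
```

```text
the job is handed in; nothing more can be done
None
```

The plate is on the jig with its bore over the rod and its notch straddling the dowel. The nest is pressed home, and the gripper has let go and lifted clear. The job took about 18 s.

- **Fit:** I measured the rod in the camera images at about 5 mm off its nominal place in the jig's x and 5.5 mm in its y. The bore went over it without a noticeable contact force. I turned the plate about 0.5° around the rod to centre the notch before it reached the dowel.
- **Pressing:** I pressed in small steps until the plate stopped moving with its underside at about 50 mm. The wrist reading reached 14 N, about 17 N on the plate. Sideways force stayed under about 4 N.
- **Last checks:** After release, the three cameras put the plate's top face at 57.5 to 58.5 mm (58 expected). Fitted slopes were at most about 0.4°, mostly depth noise. The wrist force was near zero, and the tray, cover, screwdriver and spacer look unmoved.

None of the checks failed. The measured tool position scattered by about 0.5 to 1 mm between readings, and the cameras differed by about 1 mm in height. I did not measure the nest directly; that it is home follows from the plate's height and the hard stop.

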